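# Pull the used filter cassette out of a fuel pump head

### The arm

A 7-joint arm with a two-finger parallel gripper is mounted at the origin on the work surface. World frame = base frame: x ahead of the robot, y to its left, z up, the work surface at z = 0. Lengths are in m, angles in rad, forces in N, time in s.
With the tool pointing down it reaches from about 0.4 to 0.85 m from the base axis. Payload 4.5 kg.
Tool frame: the origin (TCP) lies between the finger pads; the fingertips stand 19 mm ahead of it and the grasp point (between the pads) is the TCP (r.tips_ahead is the distance from the TCP to the fingertips, in m); z points along the fingers, y is the line along which they close (so a half turn about z gives the same grasp; the last joint's range is limited). The gripper opens to 88 mm and grips with 3 to 60 N. Pads are 18 mm wide; open, the fingers measure 123 mm over their backs; the gripper's body (75 mm by 187 mm) begins 45 mm behind the grasp point.
Start: joints at [1.301, 0.689, -0.195, 1.565, 0.157, 0.902, -0.215], TCP at [0.187, -0.596, 0.258] pointing down, gripper open.
Joint ranges: [-3.01, 3.01], [-0.46, 2.08], [-1.47, 1.51], [0.13, 2.56], [-1, 4.14], [0.04, 2.09], [-2.66, 2.66]. Speed limits (rad/s): [2.57, 2.57, 3.14, 3.14, 3.14, 3.14, 3.14].

### API

Orientations are given as a unit quaternion [x, y, z, w].
In Python, from plant import r, cams, models gives the robot as it stands. The module is installed in compiled form; this text tells all that it offers.
- The arm moves only by the tool jog_arm, never from a script. Its arguments are lists of equal length, an entry for each row: "turn": the turn, a rotation vector about the tool's x, y, z in rad, a list of three; "translation": the shift along the tool's x, y, z in m, a list of three; "grip": the closure, from 0 (fully open) to 1 (shut). In form: {"turn": [[ax, ay, az], ...], "translation": [[tx, ty, tz], ...], "grip": [grip, ...]}. A call has 1 to 20 rows; each row is the pose to reach, as a shift and turn from the pose commanded when the call began, along the tool's axes at that moment; what a row does not reach only later rows make up. A row lasts 1/8 s, in which the tool goes at most 62.5 mm and 10.7 degrees, less where a joint would pass 70% of its speed; a pose out of reach is approached as far as the arm can. A call with a gripper value outside its range is refused whole. The fingers move at their own pace and stop on an object; "force" is the grip in N (left out, the last holds). Time passes only in rows, so rows that repeat a pose let the fingers close. It gives the time, the measured TCP pose, the force, the opening and the grip force at its end, in the units of the state.
- r.get_state(): the state, without advancing time (a new reading comes with each control period).
- cams.snapshot(name): name is "scene" or "top"; returns the picture (480x640x3 uint8, red, green, blue); there is no depth.
- cams.camera_params(name): a dict with "fx", "fy", "cx", "cy" (pixels), "k1" (the pictures are not rectified: a ray, as slopes to the right and down, at radius r is drawn at 1 + k1 r^2 times it, then the intrinsics apply), "eye" and "orientation" of the camera in the world. Camera axes: x right, y up, looking along -z (the intrinsics and any distortion apply to the point x, -y, -z); pixel columns grow to the right and rows downward; lengths in m; the calibration is good to about 2 mm. A picture is of the moment at which its call begins. camera_params takes no time and is no camera call.
- r.finish_job(): hands the job in; it is judged then, once.
Trained networks look in the newest picture that a camera, given by its name, has taken for a name from the list of things; names that differ only in an ending like _2 or _b are one class to them, and where a whole thing is asked for, a point or a joint stands for the part that bears it (a point fixed in the world has none). Each returns a list of dicts, best first, with "p" (0 to 1); they miss things now and then, are a little off and sometimes report something else, mostly with a low value. They report only what shows in the picture. A call takes as long as a camera call. They do not tell look-alikes from the thing itself.
- models.find_in(camera, name): "position" ([x, y, z] in m, in world coordinates, good to about 4 mm: the middle of the surface that is visible of it).
- models.masks_of(camera, name): "pixels" (480x640 bool, what is visible of it).
- models.place_of(camera, name): "position" ([x, y, z] in m, in world coordinates, good to about 4 mm: a listed point, or the origin of a listed thing).
The state is a dict: "clock": time; "q": joint angles; "qd": joint speeds; "joint_torque": joint torques, N m; "tool_pos": TCP position; "eef_rot": TCP orientation; "contact_force": force on the tool from outside, world axes, zero at the start; "moment": the same for the moment, N m; "opening": opening from 0.0 (shut) to 1.0 (fully open); "finger_force": force on a finger pad.
Only numpy, scipy, OpenCV 4.12 (cv2) and the standard library are available. Lean on these libraries where they do the work, as an engineer would, in place of code of your own. Each camera call takes 0.05 s, during which the arm holds its last target. There are 200 camera calls.

### The job

The pump head with the yellow filter cassette with orange catches needs its filter taken out: swing the steel keeper off the cassette by its red pin, about a quarter turn to its stop, then pinch the two orange side catches together and draw the cassette straight up out of the pocket. Finish still holding it by the pinched catches, upright and still, with its underside at least 15 cm above the bench and nothing else touching it. Leave the keeper swung open and do not shift or knock over the other things on the bench.

Things in the scene. Friction and masses are not known exactly. Their poses are not given: they have to be found in the camera images.
- pump: Pump head, fixed, left or right on the bench. Origin: centre of its underside; z up. Aluminium flange 140 mm across, top at 26 mm, carries a white bracket 66 (x) by 76 mm (y), top 64 mm above the bench, with an open pocket, floor at 32 mm, holding the cassette with 1 mm (x) and 1.5 mm (y) play each side. A stub 30 mm tall stands on the flange at x = -52 mm. Same shape as done_pump.
- keeper_pivot (a point): A point on the upright axis of the keeper's pivot, 88.5 mm above the bench (the height of keeper_pin), 45 mm from the pump's axis along the pump's +x.
- keeper_pin (a point): The middle of the red upright pin (10 mm diameter, from 74.5 to 102.5 mm above the bench, free all round) on the tail of the keeper, 35 mm from the keeper's pivot axis. Push it or grip it to turn the keeper.
- keeper (a joint): Angle of the keeper, a steel bar 68 to 75 mm above the bench. 0: its arm (25 mm long, 12 wide) lies over the cassette's +x end and blocks it, pin towards the pump's +x. Grows counter-clockwise from above (pin goes towards the pump's +y) to a stop at 1.6 rad; clear of the cassette from about 1.1. Starts at 0 to 0.25. Light friction (1 to 2 N at the pin); stays where left.
- cassette: Yellow filter cassette, loose, locked in the pocket, about 160 to 320 g with its catches, axes as the pump's. Origin: centre of its underside, 32 mm above the bench at the start; z up. 56 (x) by 54 (y) by 34 mm tall, with a grip block 28 by 28 mm in the middle up to 62 mm. An orange spring catch stands on each y side.
- pad_left (a point): Centre of the outer face of the left (+y) orange press pad: 58 mm above the cassette's underside, 27 mm from its middle when out. The pad is 24 mm wide (x) and reaches from 74 to 102 mm above the bench when seated; the space outside it is free above the bracket's top (64 mm).
- pad_right (a point): The same on the right (-y) catch. The two outer faces are 54 mm apart when out and 40 mm when both are fully in; pinch them along the cassette's y.
- catch_left (a joint): Travel of the left catch: 0 = out (latched), 0.007 m = fully in, at its stop. A spring pushes it out with 1.8 N at 0 and 4.2 N at 0.007. Its nose sticks 4.5 mm under a bridge in the bracket's side, so both catches must be in by 5 mm or more to let the cassette up; lifting does not open them.
- catch_right (a joint): The same for the right catch.
- done_pump: Bystander, fixed: an identical finished pump head with a grey cassette and blue catches, of one piece. It stands on the other side of the bench. Origin: centre of its underside. Leave it alone.
- seal: Bystander, loose: black rubber ring, 66 mm across, 8 mm tall, lying flat between the robot and the pumps. Origin: centre of its underside.
- pump_motor: Bystander, loose: upright aluminium motor, 42 mm across, 84 mm tall, between or behind the pumps. Origin: centre of its underside.
- driver: Bystander, loose: screwdriver with a red handle, at the right. Origin: its underside near its middle.
- pliers: Bystander, loose: pliers with red handles, 160 mm long, at the left. Origin: its underside near the joint.
- cup: Bystander, loose: blue cup, 70 mm across and 70 mm tall, at the left. Origin: centre of its underside.
Mind the look-alikes: they are no part of the job. There is more than one size of the cassette; the job needs the smallest.

How it is judged:
On the way, in this order (a step that is already met when the one before it is completed fails the run):
1. the keeper is swung clear while the cassette still sits in its pocket (value of joint keeper above 1.1 rad and z of cassette in the frame of pump below 0.045 m), for 0.1 s.
2. both catches are pinched in by the fingers while the cassette is still in its pocket (value of joint each of catch_left, catch_right above 0.0045 m and contact force between the fingers and cassette above 1 N and z of cassette in the frame of pump below 0.06 m), for 0.05 s.
At the end, for the whole second after the job is handed in: The cassette hangs in the fingers by its two catches, both pinched in at least 4.5 mm, its underside at least 145 mm above the bench, within 0.3 rad of upright, moving slower than 3 cm/s, touching neither pump head, nor the motor or cup; the keeper stands open beyond 1.0 rad (height (world z) of cassette above 0.145 m and angle between cassette's own z axis and vertical below 0.3 rad and linear speed of cassette below 0.03 m/s and value of joint each of catch_left, catch_right above 0.0045 m and contact force between the fingers and cassette above 1 N and contact force between cassette and pump below 0.1 N and contact force between cassette and done_pump below 0.1 N and contact force between cassette and pump_motor below 0.1 N and contact force between cassette and cup below 0.1 N and value of joint keeper above 1 rad); the arm keeps its last pose, push and grip.
It fails at once if a loose bystander is shifted by more than 3 cm or knocked over (distance of any of seal, driver, pliers, pump_motor, cup from where it was at the start of the episode above 0.03 m or angle between any of pump_motor, cup's own z axis and vertical above 0.6 rad).
It also fails if it takes over 50 s, if anything falls off the work surface, if the arm or the gripper's body presses on something with over 40 N, if the wrist force passes 120 N, or if a joint passes its speed limit or range.

## Working session

There is one attempt and no reset: what is moved stays moved. The work goes in short steps, Python scripts to look and compute and a tool call to move; the robot and the scene stay as the last step left them, time stands still between calls to the robot, and variables do not carry over. Pictures are saved under pics/ and viewed, at most 10 in all, crops included, and the job is handed in when it is done.

Besides the shell and the picture viewer there is one more tool, called after "Emit:" as name(argument=value, ...) on one line, values as JSON. jog_arm: Moves the arm, as the interface text tells. Its arguments: {"type":"object","properties":{"turn":{"type":"array"},"translation":{"type":"array"},"grip":{"type":"array"},"force":{"type":"number"}},"required":["turn","translation","grip"]}

```bash
mkdir -p pics
python3 - <<'E'
from plant import r,cams,models
import cv2,numpy as np
for c in("scene","top"):
    im=cams.snapshot(c); cv2.imwrite(f"pics/{c}0.png",im[:,:,::-1])
    for n in ["pump","done_pump","cassette","keeper_pin","keeper_pivot","pad_left","pad_right","seal","pump_motor","driver","pliers","cup"]:
        print(c,n,[(np.round(d["position"],3).tolist(),round(d["p"],2)) for d in models.place_of(c,n)])
s=r.get_state();print(s["clock"],s["tool_pos"],s["eef_rot"],s["opening"])
E
```

```text
scene pump [([0.526, -0.15, 0.001], 0.65)]
scene done_pump [([0.525, 0.203, -0.002], 0.95)]
scene cassette [([0.57, 0.02, 0.001], 0.89), ([0.519, -0.152, 0.034], 0.83), ([0.486, -0.338, 0.0], 0.64), ([0.394, 0.027, -0.003], 0.34)]
scene keeper_pin [([0.603, -0.169, 0.086], 0.73)]
scene keeper_pivot [([0.567, -0.167, 0.09], 0.9)]
scene pad_left [([0.595, 0.042, 0.081], 0.73), ([0.532, -0.126, 0.087], 0.66), ([0.449, -0.349, 0.078], 0.56)]
scene pad_right [([0.518, -0.176, 0.087], 0.64), ([0.548, -0.008, 0.078], 0.61), ([0.525, -0.323, 0.078], 0.56), ([0.521, -0.155, 0.036], 0.33)]
scene seal [([0.395, 0.028, -0.002], 0.75)]
scene pump_motor [([0.719, -0.005, 0.002], 0.88)]
scene driver [([0.718, -0.005, 0.002], 0.72), ([0.342, -0.358, -0.0], 0.67)]
scene pliers [([0.379, 0.38, -0.0], 0.84)]
scene cup [([0.61, 0.415, -0.0], 0.79)]
top pump []
top done_pump [([0.526, 0.2, -0.003], 0.69)]
top cassette [([0.574, 0.02, -0.0], 0.93), ([0.521, -0.152, 0.031], 0.89), ([0.484, -0.341, 0.001], 0.74)]
top keeper_pin [([0.6, -0.171, 0.092], 0.69), ([0.524, -0.152, 0.03], 0.48)]
top keeper_pivot [([0.565, -0.164, 0.087], 0.75)]
top pad_left [([0.45, -0.343, 0.081], 0.56), ([0.533, -0.128, 0.088], 0.49), ([0.595, 0.04, 0.078], 0.43)]
top pad_right [([0.544, -0.009, 0.079], 0.69), ([0.522, -0.326, 0.075], 0.68), ([0.519, -0.176, 0.091], 0.53)]
top seal [([0.395, 0.027, -0.001], 0.83)]
top pump_motor [([0.721, -0.003, -0.002], 0.85)]
top driver [([0.34, -0.364, 0.002], 0.81)]
top pliers [([0.376, 0.376, 0.001], 0.84)]
top cup [([0.61, 0.414, -0.001], 0.94)]
1.3 [ 0.18699543 -0.59638138  0.25773013] [9.88483003e-01 1.51331925e-01 6.77722415e-06 1.54919024e-05] 0.999666264438509
```

View pics/scene0.png

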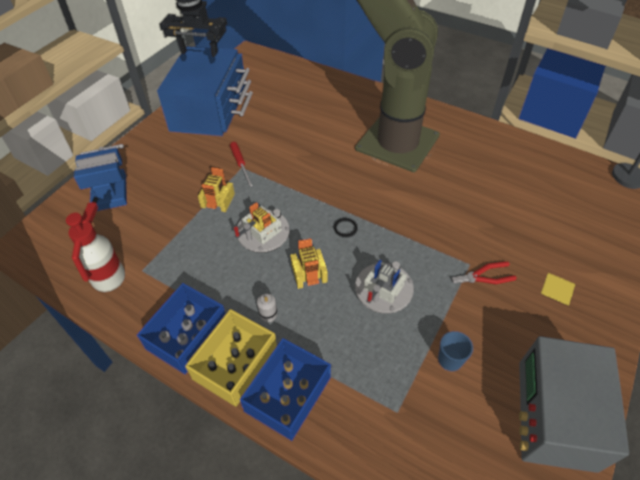

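View pics/top0.png

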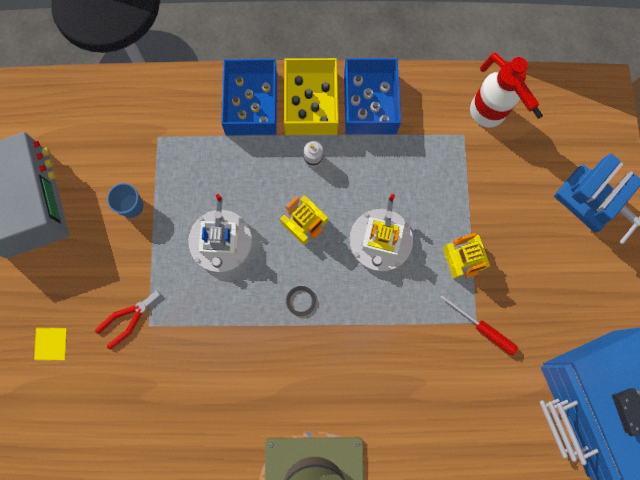

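Three yellow/orange cassettes show in the top view: one seated in the pump head (382,238), one loose at (303,219) and one loose at (467,256). The seated, smallest one with the keeper over it fits the description; I'll confirm that in one crop with a projected overlay.

```bash
cat > h.py <<'E'
import numpy as np,cv2
from scipy.spatial.transform import Rotation as R
from plant import r,cams,models
def proj(c,P):
    p=cams.camera_params(c); Q=R.from_quat(p["orientation"]).inv().apply(np.atleast_2d(P)-p["eye"])
    s=np.c_[Q[:,0]/-Q[:,2],-Q[:,1]/-Q[:,2]]; s=s*(1+p["k1"]*(s**2).sum(1,keepdims=True))
    return s*[p["fx"],p["fy"]]+[p["cx"],p["cy"]]
def pump2w(P,x,y,yaw):
    return R.from_euler("z",yaw).apply(np.atleast_2d(P))+[x,y,0]
def crop(c,name,x,y,yaw,pts,ctr,h=50,k=6,overlay=True):
    im=cams.snapshot(c)[:,:,::-1]; u,v=np.round(proj(c,[ctr])[0]).astype(int)
    o=cv2.resize(im[v-h:v+h,u-h:u+h],None,fx=k,fy=k,interpolation=cv2.INTER_CUBIC)
    if overlay:
        for g in pts:
            q=((proj(c,pump2w(g,x,y,yaw))-[u-h,v-h]+.5)*k).astype(np.int32)
            cv2.polylines(o,[q],True,(255,0,255),1)
            for a in q: cv2.circle(o,tuple(map(int,a)),2,(0,255,0),-1)
    return o
def box(a,b,z,cx=0,cy=0): return np.array([[cx+i*a/2,cy+j*b/2,z] for i,j in((-1,-1),(1,-1),(1,1),(-1,1))])
E
python3 - <<'E'
from h import *
x,y,yaw=.523,-.151,-.30
t=np.linspace(0,6.28,40)
pts=[box(66,76,64)/1000,box(56,54,66)/1000,np.c_[.07*np.cos(t),.07*np.sin(t),0*t+.026],np.array([[.045,0,.0885],[.08,0,.0885]])]
im=[crop(c,"",x,y,yaw,pts,[x,y,.06],h=33,k=12 if 0 else 6) for c in("top","scene")]
im2=[crop(c,"",x,y,yaw,pts,[x,y,.06],h=33,k=6,overlay=False) for c in("top","scene")]
o=np.vstack([np.hstack(im),np.hstack(im2)]);o=cv2.resize(o,None,fx=.75,fy=.75);print(o.shape)
cv2.imwrite("pics/crop.png",o)
E
```

```text
(594, 594, 3)
```

View pics/crop.png

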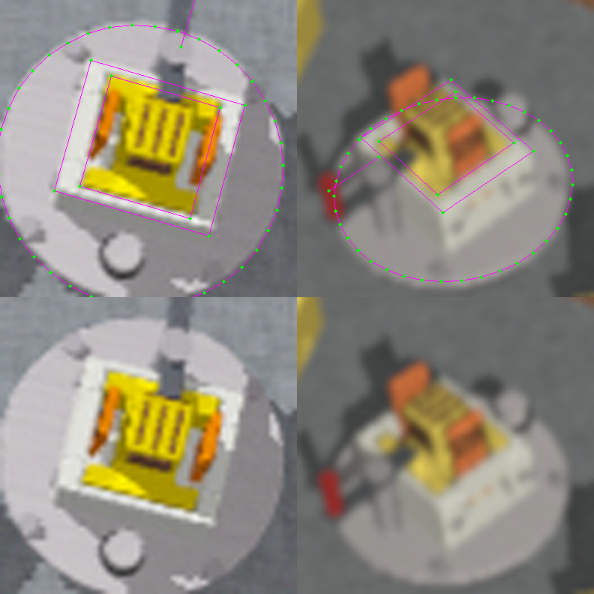

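The crop (bottom left, about (150,430)) shows the small yellow cassette with orange catches seated in the white bracket, with the steel keeper over it. This is the right one. The overlay fits to about 2 mm, with yaw about -0.27 rad. Next I close the fingers and move above the start of the push on the pin.

Emit:
jog_arm(turn=[[0,0,-0.23],[0,0,-0.23],[0,0,-0.23],[0,0,-0.23],[0,0,-0.23],[0,0,-0.23],[0,0,-0.23],[0,0,-0.23],[0,0,-0.23],[0,0,-0.23],[0,0,-0.23],[0,0,-0.23],[0,0,-0.23],[0,0,-0.23],[0,0,-0.23],[0,0,-0.23]], translation=[[0.531,-0.247,0.058],[0.531,-0.247,0.058],[0.531,-0.247,0.058],[0.531,-0.247,0.058],[0.531,-0.247,0.058],[0.531,-0.247,0.058],[0.531,-0.247,0.058],[0.531,-0.247,0.058],[0.531,-0.247,0.058],[0.531,-0.247,0.058],[0.531,-0.247,0.058],[0.531,-0.247,0.058],[0.531,-0.247,0.058],[0.531,-0.247,0.058],[0.531,-0.247,0.058],[0.531,-0.247,0.058]], grip=[1,1,1,1,1,1,1,1,1,1,1,1,1,1,1,1], force=20)

```text
clock: 3.5
tool_pos: [0.6197, -0.202, 0.1998]
eef_rot: [0.965, 0.264, 0.0, 0.0]
contact_force: [-0.7, 0.1, 0.6]
opening: 0.007
finger_force: 0.0
```

Emit:
jog_arm(turn=[[0,0,0],[0,0,0],[0,0,0],[0,0,0],[0,0,0],[0,0,0],[0,0,0],[0,0,0],[0,0,0],[0,0,0],[0,0,0],[0,0,0],[0,0,0]], translation=[[0,0,0.05],[0,0,0.09],[0,0,0.1],[0,0,0.1],[0.001,-0.007,0.1],[0.001,-0.014,0.1],[0.004,-0.022,0.1],[0.007,-0.03,0.1],[0.008,-0.038,0.1],[0.007,-0.046,0.1],[0.004,-0.053,0.1],[0.002,-0.06,0.1],[0.002,-0.06,0.1]], grip=[1,1,1,1,1,1,1,1,1,1,1,1,1])

```text
clock: 5.12
tool_pos: [0.5893, -0.1491, 0.0994]
eef_rot: [0.965, 0.264, -0.001, -0.0]
contact_force: [-0.1, 0.2, -0.7]
opening: 0.003
finger_force: 0.0
```

Run:
```python
from h import *
x,y,yaw=.523,-.151,-.27
o=np.hstack([crop(c,"",x,y,yaw,[],[x+.03,y,.08],h=45,k=4.4) for c in("top","scene")]);print(o.shape)
cv2.imwrite("pics/push.png",o)
for c in("top","scene"):
  for n in("keeper_pin","keeper_pivot"): print(c,n,[(np.round(d["position"],3).tolist(),round(d["p"],2)) for d in models.place_of(c,n)])
```

```text
(396, 792, 3)
top keeper_pin []
top keeper_pivot [([0.565, -0.164, 0.086], 0.76)]
scene keeper_pin [([0.583, -0.132, 0.09], 0.54)]
scene keeper_pivot [([0.569, -0.166, 0.087], 0.87)]
```

View pics/push.png

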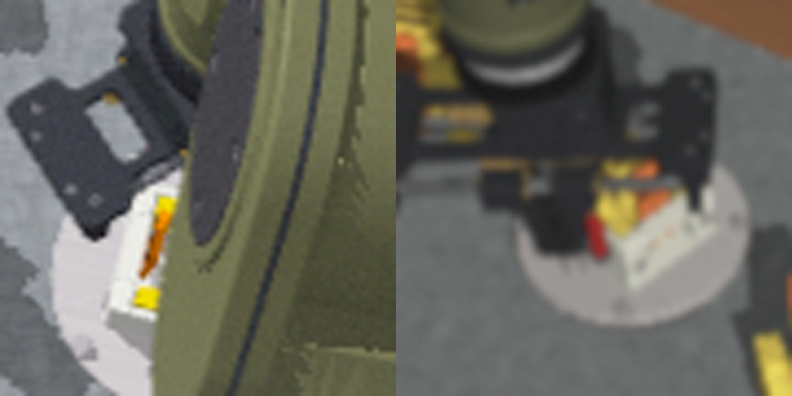

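The scene view shows the red pin at about (597,237) in the crop, pushed ahead of the closed fingers, with the keeper at about 1.4 rad. A little more push to the stop, then back off and up.

Emit:
jog_arm(turn=[[0,0,0],[0,0,0],[0,0,0],[0,0,0],[0,0,0],[0,0,0],[0,0,0],[0,0,0],[0,0,0],[0,0,0],[0,0,0]], translation=[[0,-0.002,0],[-0.001,-0.004,0],[-0.001,-0.004,0],[0,0.01,0],[0,0.02,0],[0,0.02,-0.04],[0,0.02,-0.1],[0.0,0.05,-0.14],[0.0,0.1,-0.14],[0.0,0.15,-0.14],[0.0,0.15,-0.14]], grip=[1,1,1,1,1,1,0.5,0,0,0,0])

```text
clock: 6.8
tool_pos: [0.6674, -0.2841, 0.239]
eef_rot: [0.965, 0.261, -0.0, 0.002]
contact_force: [-0.4, -0.3, 0.2]
opening: 0.548
finger_force: 0.0
```

Run:
```python
from h import *
x,y,yaw=.523,-.151,-.26
t=np.linspace(0,6.28,40)
pts=[box(66,76,64)/1000,np.c_[.07*np.cos(t),.07*np.sin(t),0*t+.026],box(24,54,102)/1000,np.array([[.045,0,.0885],[.044,.035,.0885]])]
o=np.hstack([crop(c,"",x,y,yaw,pts,[x,y,.06],h=33,k=6) for c in("top","scene")]);print(o.shape)
cv2.imwrite("pics/open.png",o)
for c in("top","scene"):
  for n in("pump","cassette","pad_left","pad_right","keeper_pin","keeper_pivot"): print(c,n,[(np.round(d["position"],3).tolist(),round(d["p"],2)) for d in models.place_of(c,n)])
```

```text
(396, 792, 3)
top pump [([0.523, -0.151, -0.002], 0.6)]
top cassette [([0.522, -0.151, 0.033], 0.91), ([0.572, 0.018, -0.002], 0.65)]
top pad_left [([0.593, 0.039, 0.079], 0.66), ([0.534, -0.127, 0.092], 0.58)]
top pad_right [([0.517, -0.18, 0.09], 0.62), ([0.542, -0.01, 0.078], 0.55)]
top keeper_pin [([0.578, -0.132, 0.092], 0.49)]
top keeper_pivot [([0.567, -0.163, 0.09], 0.68)]
scene pump [([0.525, -0.149, -0.0], 0.57)]
scene cassette [([0.486, -0.34, 0.004], 0.86), ([0.521, -0.153, 0.035], 0.84), ([0.573, 0.021, 0.002], 0.61)]
scene pad_left [([0.533, -0.128, 0.087], 0.6), ([0.6, 0.042, 0.081], 0.5), ([0.451, -0.35, 0.075], 0.44)]
scene pad_right [([0.522, -0.324, 0.075], 0.79), ([0.546, -0.01, 0.078], 0.64), ([0.518, -0.18, 0.091], 0.48)]
scene keeper_pin [([0.576, -0.131, 0.087], 0.66)]
scene keeper_pivot [([0.57, -0.167, 0.085], 0.63)]
```

View pics/open.png

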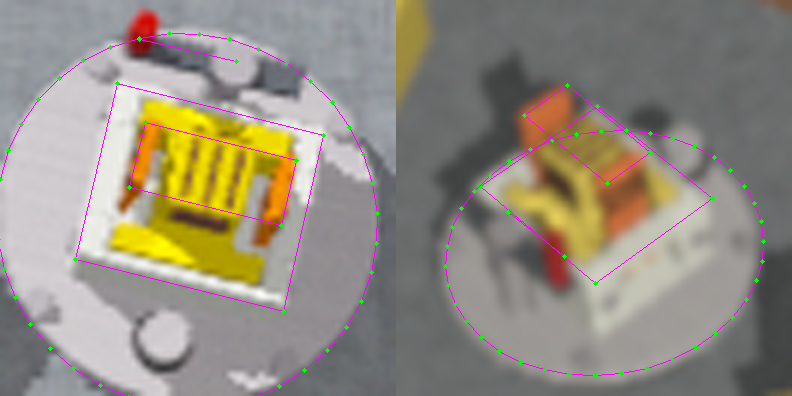

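The overlay fits well. The red pin is at about (142,30) in the crop with the keeper at its stop, and the cassette is free. Next I go above the cassette, aligned with the pads.

Emit:
jog_arm(turn=[[0,0,0.18],[0,0,0.36],[0,0,0.54],[0,0,0.72],[0,0,0.8],[0,0,0.8],[0,0,0.8],[0,0,0.8]], translation=[[-0.014,-0.046,0.0],[-0.028,-0.092,0.0],[-0.043,-0.138,0],[-0.058,-0.185,0.02],[-0.058,-0.185,0.04],[-0.058,-0.185,0.04],[-0.058,-0.185,0.04],[-0.058,-0.185,0.04]], grip=[0,0,0,0,0,0,0,0])

```text
clock: 8.5
tool_pos: [0.5242, -0.1492, 0.2004]
eef_rot: [0.991, -0.133, 0.001, 0.0]
contact_force: [0.5, -0.3, 0.7]
opening: 0.998
finger_force: 0.0
```

Emit:
jog_arm(turn=[[0,0,0],[0,0,0],[0,0,0],[0,0,0],[0,0,0],[0,0,0],[0,0,0],[0,0,0],[0,0,0],[0,0,0],[0,0,0],[0,0,0]], translation=[[0,0.002,0.04],[0,0.002,0.08],[0,0.002,0.1],[0,0.002,0.108],[0,0.002,0.108],[0,0.002,0.108],[0,0.002,0.108],[0,0.002,0.108],[0,0.002,0.108],[0,0.002,0.108],[0,0.002,0.108],[0,0.002,0.108]], grip=[0,0,0,0,0,1,1,1,1,1,1,1], force=25)

```text
clock: 10.0
tool_pos: [0.5228, -0.1513, 0.0925]
eef_rot: [0.991, -0.133, 0.0, 0.0]
contact_force: [-1.3, -1.0, 8.0]
opening: 0.432
finger_force: 25.0
```

The opening is about 38–40 mm at the full 25 N, so both catches are in. I lift slowly at first.

Emit:
jog_arm(turn=[[0,0,0],[0,0,0],[0,0,0],[0,0,0],[0,0,0],[0,0,0]], translation=[[0,0,-0.003],[0,0,-0.006],[0,0,-0.01],[0,0,-0.015],[0,0,-0.02],[0,0,-0.02]], grip=[1,1,1,1,1,1])

```text
clock: 10.75
tool_pos: [0.523, -0.1505, 0.1122]
eef_rot: [0.991, -0.133, 0.0, 0.0]
contact_force: [0.3, -0.6, -3.1]
opening: 0.428
finger_force: 25.0
```

It now carries about 3 N, which matches the cassette's weight, so I keep going up.

Emit:
jog_arm(turn=[[0,0,0],[0,0,0],[0,0,0],[0,0,0],[0,0,0],[0,0,0],[0,0,0],[0,0,0],[0,0,0],[0,0,0],[0,0,0],[0,0,0]], translation=[[0,0,-0.01],[0,0,-0.025],[0,0,-0.04],[0,0,-0.06],[0,0,-0.08],[0,0,-0.1],[0,0,-0.12],[0,0,-0.13],[0,0,-0.135],[0,0,-0.135],[0,0,-0.135],[0,0,-0.135]], grip=[1,1,1,1,1,1,1,1,1,1,1,1])

```text
clock: 12.25
tool_pos: [0.5224, -0.1504, 0.2461]
eef_rot: [0.991, -0.133, -0.001, -0.0]
contact_force: [0.7, 0.7, -3.0]
opening: 0.431
finger_force: 25.0
```

Run:
```python
from h import *
x,y,yaw=.523,-.151,-.26
b=[[.045,0,.0885],[.044,.035,.0885]]
pts=[box(56,54,187)/1000,box(56,54,221)/1000]
o=crop("scene","",x,y,yaw,pts,[x,y,.15],h=50,k=6);print(o.shape)
cv2.imwrite("pics/lift.png",o)
for n in("cassette","keeper_pin","keeper_pivot"): print(n,[(np.round(d["position"],3).tolist(),round(d["p"],2)) for d in models.place_of("scene",n)])
s=r.get_state();print(s["opening"],s["finger_force"],s["contact_force"],s["tool_pos"])
```

```text
(600, 600, 3)
cassette [([0.485, -0.34, 0.002], 0.93), ([0.52, -0.151, 0.188], 0.87), ([0.57, 0.021, 0.003], 0.58)]
keeper_pin [([0.576, -0.131, 0.09], 0.67)]
keeper_pivot [([0.57, -0.167, 0.087], 0.74)]
0.42747265366364456 24.999624006450176 [ 0.26075061  0.17435399 -3.3579089 ] [ 0.52264239 -0.15046098  0.24650987]
```

View pics/lift.png

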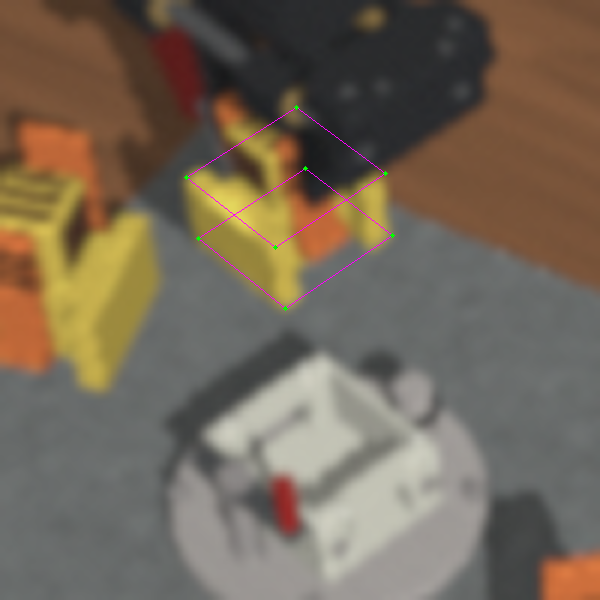

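The cassette hangs upright in the fingers at about (290,220), with its underside about 187 mm up. The pocket is empty at (320,440) and the keeper pin at (285,505) is open, so I hand the job in.

```bash
python3 -c "
from plant import r
print(r.finish_job())"
```

```text
the job is handed in; nothing more can be done
None
```

The job is handed in, with no verdict returned: the keeper is swung open to its stop, and the cassette is held upright by its pinched catches with its underside about 187 mm above the bench.

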